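# Clamp the painted plaque in its cam-lever jig

## Robot

A 7-joint arm with a two-finger parallel gripper is mounted at the origin on the work surface. World frame = base frame: x ahead of the robot, y to its left, z up, the work surface at z = 0. Lengths are in m, angles in rad, forces in N, time in s.
With the tool pointing down it reaches from about 0.425 to 0.875 m from the base axis. Payload 9.9 kg.
Tool frame: the origin (TCP) lies between the finger pads; the fingertips stand 19 mm ahead of it and the grasp point (between the pads) is the TCP (ctrl.finger_overhang is the distance from the TCP to the fingertips, in m); z points along the fingers, y is the line along which they close (so a half turn about z gives the same grasp; the last joint's range is limited). The gripper opens to 85 mm and grips with 20 to 120 N. Pads are 22 mm wide; open, the fingers measure 114 mm over their backs; the gripper's body (76 mm by 85 mm) begins 54 mm behind the grasp point. The pads swing forward as they close: fully open they stand 13 mm farther back than shut.
Start: joints at [1.017, 0.576, 0.025, 1.437, -0.015, 1.129, -0.057], TCP at [0.306, -0.602, 0.25] pointing down, gripper open.
Joint ranges: [-2.76, 2.76], [-0.34, 2.15], [-1.52, 1.57], [0.19, 2.46], [-1.09, 4.23], [0.17, 1.99], [-2.82, 2.82]. Speed limits (rad/s): [2.22, 2.22, 3.01, 3.01, 3.14, 3.14, 3.14].

## Interface

Orientations are given as [roll, pitch, yaw] about the fixed x, y, z axes, in that order (R = Rz(yaw) Ry(pitch) Rx(roll)).
In Python, from rig import ctrl, grab_frame, sense gives the robot as it stands (ctrl), with the cameras as plain functions and the readings as plain functions.
- The arm moves only by the tool inch_along, called after ">>>" as name([rows], argument=value, ...), one row to a line, values as JSON. Schema: {"type":"object","properties":{"ticks":{"type":"array","items":{"type":"array","items":{"type":"array","items":{"type":"number"},"minItems":6,"maxItems":6},"minItems":1,"maxItems":8},"minItems":1,"maxItems":1},"aperture":{"type":"number"},"force":{"type":"number"},"only":{"type":"string"},"quiet":{"type":"boolean"},"lines":{"type":"string"}},"required":["ticks"],"additionalProperties":false}. ticks is a list that holds a single list of rows (three levels of brackets), with 1 to 8 rows, each of 6 numbers: dx, dy, dz in a scale on which 1.0 is 300 mm, then a rotation vector rx, ry, rz in shares of 4 rad (1.0 is 4 rad); each row shifts and turns the commanded pose from where the row before left it, along the tool's axes as they then stand; what a row does not reach is not made up. A row lasts 1/12 s, in which the tool goes at most 0.0417 m and 0.125 rad, less where a joint would pass 70% of its speed; a pose out of reach is approached as far as the arm can. aperture is the finger opening in m, set as the call begins (left out keeps the last). The fingers move at their own pace and stop on an object; force is the grip in N (left out, the last holds). Time passes only in rows, so rows that do not move let the fingers close. The tool returns the time, the measured TCP pose, the force, the opening and the grip force at its end. only (a regular expression) keeps the lines of the reply that match it, lines (a string "A,B") keeps lines A to B, and quiet returns only ok. Shift and turn numbers lie between -1 and 1, and a call with a number outside is refused. Input that does not fit is refused with a message, and nothing moves.
- sense(): the state, without advancing time (a new reading comes with each control period).
- grab_frame(name): name is "scene" or "top" or "wrist"; returns a dict with "frame" (384x512x3 uint8, red, green, blue), "fx", "fy", "cx", "cy" (pixels), "rvec" (rotation vector, rad) and "tvec" (3), from world to camera coordinates, as OpenCV has them; the wrist camera has in their place "mount" (4x4, takes a point from camera to tool coordinates, whose origin is the TCP and whose axes are the flange's). Camera axes: x right, y down, z forward; pixel columns grow to the right and rows downward; lengths in m; the calibration is good to about 2 mm. A picture is of the moment at which its call begins: read the wrist's pose just before it. There is no depth.
- ctrl.finish_job(): hands the job in; it is judged then, once.
The state is a dict: "time_s": time; "joints": joint angles; "dq": joint speeds; "joint_torque": joint torques, N m; "tcp_pos": TCP position; "tool_rot": TCP orientation; "ft_force": force on the tool from outside, world axes, zero at the start; "wrist_torque": the same for the moment, N m; "gripper_width": finger opening in m; "finger_force": force on a finger pad.
Only numpy, scipy, OpenCV 4.12 (cv2) and the standard library are available. Lean on these libraries where they do the work, as an engineer would, in place of code of your own. Each camera call takes 0.05 s, during which the arm holds its last target. There are 200 camera calls.

## Task

One of the two painting jigs holds a freshly painted pink plaque, loose in its seat. Flip that jig's yellow cam lever over, past its snap point, until it is fully down and clamps the plaque; do not touch the wet plaque, and leave the empty jig's lever standing open.

Things in the scene. Friction and masses are not known exactly. Their poses are not given: they have to be found in the camera images.
- cam (a point): Mid-point of the lever's hinge axis on the loaded jig, 45 mm above the table. The jig: fixed plywood base, 20 mm thick, x -90 to +160, y +-45 mm from here. Axes: z up, y along the hinge, +x to the plaque seat, -x (roughly to the robot, yaw within 0.5 rad) the side the lever folds down to. Dark steel hinge cheeks, 42 mm over both, 36 mm long, rise 17 mm above this point.
- lever (a joint): Loaded jig's lever, rad: 0 open, leaning 24 deg past vertical to +x; through vertical (0.42) and over to -x; 1.85 shut, 8 deg above level. Straight, tip 95 mm from hinge; last 50 mm a yellow grip 24 wide, 13 thick. Starts 0 to 0.3, held by friction. A spring (under 6 N at the grip) resists up to center at 1.5, then it snaps shut. Push the grip's +x face with closed fingers, over, then down.
- plaque: Loose pink wooden plaque with painted blossoms, 80 (x) x 66 (y) x 12 mm, in the seat of the loaded jig. Origin: centre of its underside, 20 mm above the table, about 90 mm from the hinge axis on the jig's +x side. As the lever shuts, a black jaw slides it up to 6 mm against the aluminium fence and squeezes it. Wet paint: not to be touched.
- spare_lever (a joint): Lever of the other, identical but empty jig, rad, same meaning: 0 open, 1.85 shut. Starts 0 to 0.3 and must stay open. The two jigs stand side by side, left and right, hinges over 0.2 m apart; which side holds the plaque varies.

How it is judged:
At the end, for the whole second after the job is handed in: The lever of the loaded jig is snapped over center and down (joint above 1.7 of 1.85 rad); the plaque lies flat (within 10 degrees) in its seat, its centre within 100 mm of the hinge axis, squeezed by the jaw with more than 3 N; the empty jig's lever is still open (below 0.6 rad) (value of joint lever above 1.7 rad and contact force between plaque and anything else above 3 N and horizontal distance between plaque and cam below 0.1 m and angle between plaque's own z axis and vertical below 0.17 rad and value of joint spare_lever below 0.6 rad); the robot touches nothing.
It fails at once if the robot touches the wet plaque (contact force between any of the fingers, the arm and plaque above 0.5 N).
It fails at once if the empty jig's lever is flipped over (value of joint spare_lever above 0.9 rad).
It also fails if it takes over 32 s, if anything falls off the work surface, if the arm or the gripper's body presses on something with over 40 N, if the wrist force passes 120 N, or if a joint passes its speed limit or range.

## Working session

There is one attempt and no reset: what is moved stays moved. The work goes in short steps, Python scripts to look and compute and a tool call to move; the robot and the scene stay as the last step left them, time stands still between calls to the robot, and variables do not carry over. Pictures are saved under pics/ and viewed, at most 10 in all, crops included, and the job is handed in when it is done.

```bash
mkdir -p pics; ls
```

Run:
```python
from rig import ctrl, grab_frame, sense
import cv2,numpy as np
s=sense();print(s['time_s'],s['tcp_pos'],s['tool_rot'],ctrl.finger_overhang)
for n in("scene","top"):
    f=grab_frame(n);cv2.imwrite(f'pics/{n}0.png',f['frame'][:,:,::-1]);np.save(f'{n}.npy',f,allow_pickle=True)
    R=cv2.Rodrigues(np.array(f['rvec'],float))[0];print(n,f['fx'],f['cx'],f['cy'],-R.T@np.array(f['tvec']).ravel())
```

```text
pics
rig.py
0.0 [ 0.30536732 -0.60149062  0.24944547] [-3.13992839e+00  1.06535436e-04  4.69812529e-01] 0.019
scene 424.81261156888206 246.3841064141208 186.7789613063039 [ 1.09406091 -0.21975598  0.6581874 ]
top 463.8572825429718 252.30285714165927 186.91340055539533 [0.56909721 0.01360218 0.88066365]
```

View pics/scene0.png

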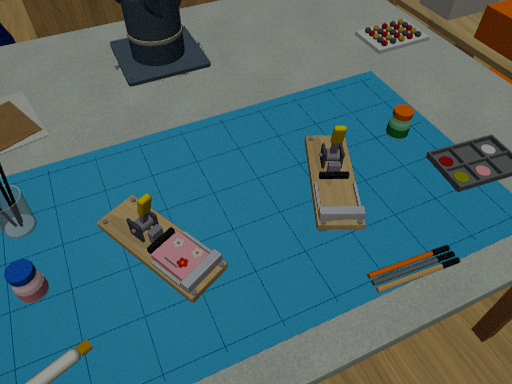

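View pics/top0.png

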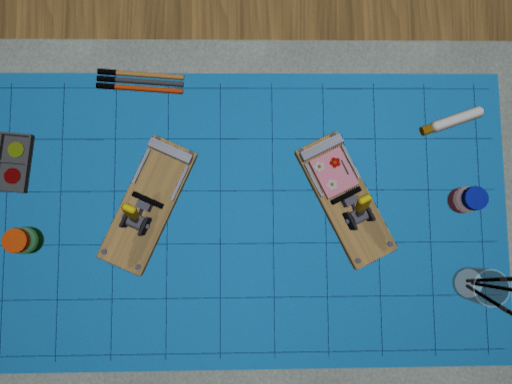

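The top view has +x up and +y left. The loaded jig is at right, with pink around (333,170) and the yellow grip around (362,205). The empty jig is at left.

Create h.py:
```python
import numpy as np,cv2
def ray(f,uv):
    R=cv2.Rodrigues(np.array(f['rvec'],float))[0];t=np.array(f['tvec'],float).ravel()
    d=R.T@np.array([(uv[0]-f['cx'])/f['fx'],(uv[1]-f['cy'])/f['fy'],1]);return -R.T@t,d/np.linalg.norm(d)
def plane(f,uv,z):
    c,d=ray(f,uv);return c+d*(z-c[2])/d[2]
def tri(r1,r2):
    A=[];b=[]
    M=[np.eye(3)-np.outer(d,d) for c,d in(r1,r2)]
    p=np.linalg.solve(M[0]+M[1],M[0]@r1[0]+M[1]@r2[0])
    return p,[np.linalg.norm(m@(p-r[0])) for m,r in zip(M,(r1,r2))]
def mask(f,lo,hi,roi):
    m=cv2.inRange(cv2.cvtColor(f['frame'],cv2.COLOR_RGB2HSV),lo,hi);o=np.zeros_like(m);x0,y0,x1,y1=roi;o[y0:y1,x0:x1]=m[y0:y1,x0:x1];return o
def big(m):
    return max(cv2.findContours(m,cv2.RETR_EXTERNAL,cv2.CHAIN_APPROX_NONE)[0],key=cv2.contourArea)
```

Run:
```python
from h import *
T=np.load('top.npy',allow_pickle=True).item();S=np.load('scene.npy',allow_pickle=True).item()
# jig = not blue in roi
for name,roi in(('loaded',(285,120,405,280)),('spare',(90,125,205,285))):
    m=cv2.bitwise_not(mask(T,(90,80,0),(115,255,255),roi));o=np.zeros_like(m);x0,y0,x1,y1=roi;o[y0:y1,x0:x1]=m[y0:y1,x0:x1]
    c=big(cv2.morphologyEx(o,cv2.MORPH_OPEN,np.ones((5,5))))
    P=np.array([plane(T,p[0],.02)[:2] for p in c],np.float32)
    r=cv2.minAreaRect(P);print(name,r,cv2.boxPoints(r).round(4).tolist())
pk=mask(T,(140,25,120),(180,130,255),(285,120,405,280));c=big(cv2.morphologyEx(pk,cv2.MORPH_CLOSE,np.ones((9,9))))
r=cv2.minAreaRect(np.array([plane(T,p[0],.032)[:2] for p in c],np.float32));print('plaque',r)
g=[]
for f,roi in((T,(340,180,385,235)),(S,(125,185,165,225))):
    y=mask(f,(22,150,60),(35,255,255),roi);c=big(y);g.append((f,c));M=cv2.moments(c);
    u=(M['m10']/M['m00'],M['m01']/M['m00']);print('grip',u,cv2.contourArea(c),cv2.boxPoints(cv2.minAreaRect(c)).round(1).tolist());g[-1]=ray(f,u)
print(tri(*g))
```

```text
loaded ((0.6304471492767334, -0.1868577003479004), (0.2495487928390503, 0.09517782181501389), 26.210968017578125) [[0.4975000023841858, -0.19930000603199005], [0.5394999980926514, -0.2847000062465668], [0.7634000182151794, -0.17440000176429749], [0.7214000225067139, -0.08910000324249268]]
spare ((0.6240077614784241, 0.18367958068847656), (0.09403789043426514, 0.24960950016975403), 65.66551208496094) [[0.4909000098705292, 0.1923000067472458], [0.7182999849319458, 0.08940000087022781], [0.757099986076355, 0.17509999871253967], [0.529699981212616, 0.27790001034736633]]
plaque ((0.6802281141281128, -0.16268058121204376), (0.07834650576114655, 0.0647922083735466), 25.422456741333008)
grip (362.81320949432404, 202.44788441692467) 161.5 [[353.0, 209.0], [362.0, 191.0], [372.3999938964844, 196.1999969482422], [363.3999938964844, 214.1999969482422]]
grip (142.81542699724517, 203.99357208448114) 181.5 [[137.0, 194.0], [150.0, 194.0], [150.0, 215.0], [137.0, 215.0]]
(array([ 0.61767827, -0.19343036,  0.11512067]), [np.float64(0.0007204795949320944), np.float64(0.0007204795949321296)])
```

The jig's long side measures 0.25 m and the plaque 78x65 mm, both as specified. From the base, cam is at about (0.599,-0.202), and the plaque centre gives the same point. Jig yaw is about 0.45. The grip is 73 mm from the hinge, so the lever is at about 0.13. The tool's x axis already lies along jig x, so I close the fingers and go round the brush cup.

Careful with the scale: shifts go in shares of 300 mm and turns go in shares of 4 rad. That gives: 0.039 m / 0.3 = 0.13, 0.009 m / 0.3 = 0.03.

>>> inch_along([
  [[0.13, 0.03, 0, 0, 0, 0], [0.13, 0.03, 0, 0, 0, 0], [0.13, 0.03, 0, 0, 0, 0], [0.13, 0.03, 0, 0, 0, 0], [0.13, 0.03, 0, 0, 0, 0], [0, 0, 0, 0, 0, 0]],
], aperture=0, force=30)

```text
time_s: 0.6
tcp_pos: [0.5099, -0.5472, 0.2485]
tool_rot: [-3.139, -0.007, 0.481]
ft_force: [0.7, 2.4, 0.4]
gripper_width: 0.0125
finger_force: 0.0
```

In the tool's units: 0.03 m / 0.3 = 0.1, -0.0265 m / 0.3 = -0.0883.

>>> inch_along([
  [[0.1, -0.0883, 0, 0, 0, 0], [0.1, -0.0883, 0, 0, 0, 0], [0.1, -0.0883, 0, 0, 0, 0], [0.1, -0.0883, 0, 0, 0, 0], [0.1, -0.0883, 0, 0, 0, 0], [0.1, -0.0883, 0, 0, 0, 0], [0.1, -0.0883, 0, 0, 0, 0], [0, 0, 0, 0, 0, 0]],
])

```text
time_s: 1.27
tcp_pos: [0.6074, -0.2822, 0.2499]
tool_rot: [-3.136, -0.005, 0.482]
ft_force: [0.6, 0.6, -0.2]
gripper_width: -0.0
finger_force: 0.0
```

Create rel.py:
```python
from rig import ctrl, grab_frame, sense
import numpy as np
s=sense();a=.45;d=np.array(s['tcp_pos'])-[.599,-.202,0];e=np.array([np.cos(a),np.sin(a),0]);n=np.array([-e[1],e[0],0])
print('t',s['time_s'],'jig x %.4f y %.4f tip z %.4f'%(d@e,d@n,d[2]-.019),'rpy',np.round(s['tool_rot'],3),'F',np.round(s['ft_force'],1),'w',s['gripper_width'])
```

```bash
python3 rel.py
```

```text
t 1.2667 jig x -0.0273 y -0.0759 tip z 0.2309 rpy [-3.136 -0.005  0.482] F [ 0.6  0.6 -0.2] w -3.361075910879692e-05
```

In the tool's units: 0.03 m / 0.3 = 0.1, 0.029 m / 0.3 = 0.0967, 0.03 rad / 4 = 0.0075.

>>> inch_along([
  [[0.0967, -0.0833, 0, 0, 0, 0.0075], [0.0967, -0.0833, 0, 0, 0, 0], [0.0967, -0.0833, 0, 0, 0, 0], [0, 0, 0.1, 0, 0, 0], [0, 0, 0.1, 0, 0, 0], [0, 0, 0.1, 0, 0, 0], [0, 0, 0.1, 0, 0, 0], [0, 0, 0, 0, 0, 0]],
])

```text
time_s: 1.93
tcp_pos: [0.6451, -0.1871, 0.124]
tool_rot: [-3.135, 0.008, 0.44]
ft_force: [-0.9, 0.0, -0.2]
gripper_width: 0.0001
finger_force: 0.0
```

```bash
python3 rel.py
```

Run:
```python
from rig import ctrl, grab_frame, sense
import cv2
cv2.imwrite('pics/s1.png',cv2.resize(grab_frame('scene')['frame'][120:320,60:300,::-1],None,fx=3,fy=3))
```

```text
t 1.9333 jig x 0.0480 y -0.0067 tip z 0.1050 rpy [-3.135  0.008  0.44 ] F [-0.9  0.  -0.2] w 7.22228705933226e-05
```

View pics/s1.png

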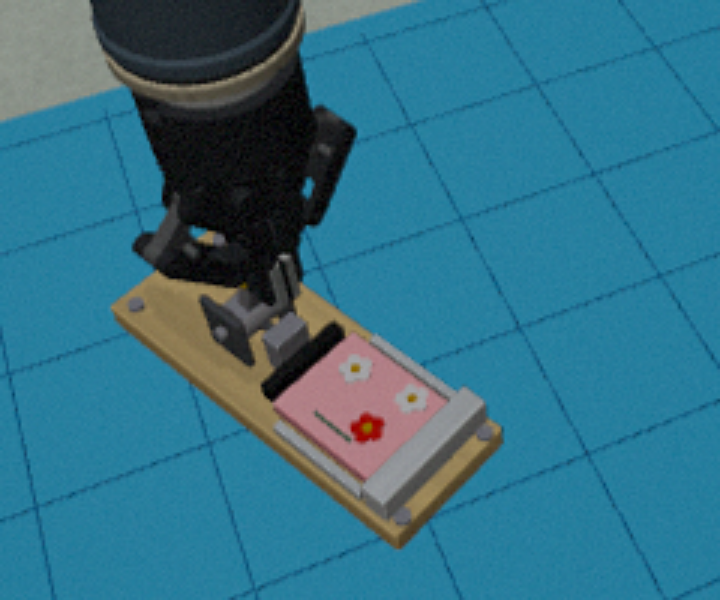

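The fingers stand on the lever's +x side and are well above the plaque. Next I push toward -x, in small steps.

In the tool's units: -0.014 m / 0.3 = -0.0467, -0.006 m / 0.3 = -0.02.

>>> inch_along([
  [[-0.0467, -0.02, 0, 0, 0, 0], [-0.0467, 0, 0, 0, 0, 0], [-0.0467, 0, 0, 0, 0, 0], [-0.0467, 0, 0, 0, 0, 0], [-0.04, 0, 0.0067, 0, 0, 0], [0, 0, 0, 0, 0, 0]],
])

```text
time_s: 2.48
tcp_pos: [0.5837, -0.2136, 0.1306]
tool_rot: [3.14, -0.001, 0.437]
ft_force: [0.2, -0.8, 0.7]
gripper_width: -0.0003
finger_force: 0.4
```

```bash
python3 rel.py
```

```text
t 2.4833 jig x -0.0188 y -0.0038 tip z 0.1116 rpy [ 3.14e+00 -1.00e-03  4.37e-01] F [ 0.2 -0.8  0.7] w -0.00032002012334509067
```

In the tool's units: -0.011 m / 0.3 = -0.0367, 0.01 m / 0.3 = 0.0333.

>>> inch_along([
  [[-0.0367, -0.0067, 0.0233, 0, 0, 0], [-0.03, -0.0067, 0.03, 0, 0, 0], [-0.0267, 0, 0.0333, 0, 0, 0], [-0.02, 0, 0.0333, 0, 0, 0], [-0.01, 0, 0.02, 0, 0, 0], [0, 0, 0, 0, 0, 0]],
])

```text
time_s: 2.98
tcp_pos: [0.5494, -0.2238, 0.0863]
tool_rot: [-3.141, 0.0, 0.439]
ft_force: [0.1, 0.5, -0.2]
gripper_width: -0.0001
finger_force: 0.0
```

```bash
python3 rel.py
```

Run:
```python
from rig import ctrl, grab_frame, sense
import cv2
cv2.imwrite('pics/s2.png',cv2.resize(grab_frame('scene')['frame'][120:320,60:300,::-1],None,fx=3,fy=3))
```

```text
t 2.9833 jig x -0.0541 y 0.0019 tip z 0.0673 rpy [-3.141  0.     0.439] F [ 0.1  0.5 -0.2] w -7.288481288773435e-05
```

View pics/s2.png

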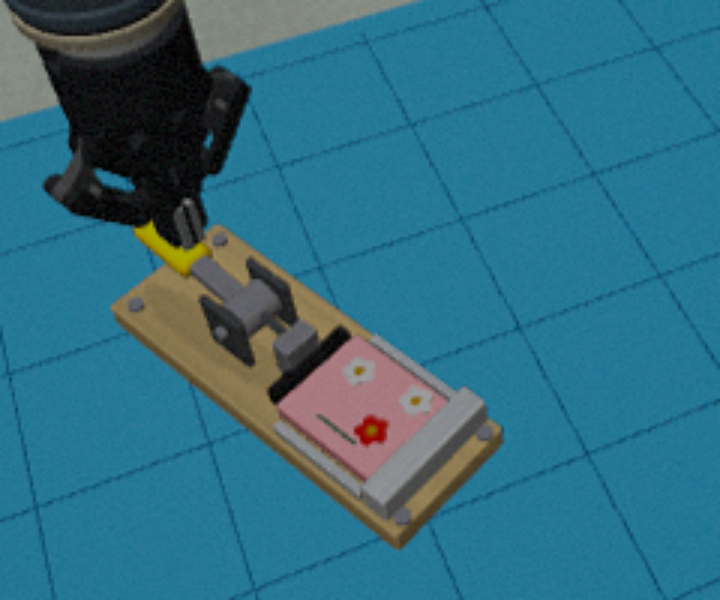

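The lever has snapped down and the jaw has moved the plaque to the fence. I'll press lightly to make sure it is fully shut, then retreat.

In the tool's units: -0.004 m / 0.3 = -0.0133, 0.003 m / 0.3 = 0.01.

>>> inch_along([
  [[-0.0133, 0, 0.01, 0, 0, 0], [0, 0, 0.01, 0, 0, 0], [0, 0, 0.0067, 0, 0, 0], [0, 0, 0, 0, 0, 0]],
])

```text
time_s: 3.37
tcp_pos: [0.5464, -0.2255, 0.0795]
tool_rot: [3.141, -0.001, 0.44]
ft_force: [-2.7, 0.2, 13.9]
gripper_width: -0.0004
finger_force: 5.9
```

```bash
python3 rel.py
```

```text
t 3.3667 jig x -0.0576 y 0.0017 tip z 0.0605 rpy [ 3.141e+00 -1.000e-03  4.400e-01] F [-2.7  0.2 13.9] w -0.0003879296388802556
```

It meets a hard stop at tip z 0.0605, where 0.061 was expected, with 14 N. Retreating straight up, then toward the robot.

In the tool's units: -0.04 m / 0.3 = -0.1333, -0.03 m / 0.3 = -0.1.

>>> inch_along([
  [[0, 0, -0.0667, 0, 0, 0], [0, 0, -0.1333, 0, 0, 0], [0, 0, -0.1333, 0, 0, 0], [0, 0, -0.1333, 0, 0, 0], [-0.1, 0.0667, -0.0667, 0, 0, 0], [-0.1, 0.0667, 0, 0, 0, 0], [0, 0, 0, 0, 0, 0], [0, 0, 0, 0, 0, 0]],
])

```text
time_s: 4.03
tcp_pos: [0.5074, -0.2893, 0.2389]
tool_rot: [3.14, 0.0, 0.435]
ft_force: [1.1, 0.6, -0.3]
gripper_width: 0.0001
finger_force: 0.0
```

```bash
python3 rel.py
```

Run:
```python
from rig import ctrl, grab_frame, sense
from h import *
S=grab_frame('scene');T=grab_frame('top')
cv2.imwrite('pics/s3.png',np.vstack([S['frame'][110:320,80:400],T['frame'][110:290,90:410]])[:,:,::-1])
pk=mask(T,(140,25,120),(180,130,255),(285,120,405,280));c=big(cv2.morphologyEx(pk,cv2.MORPH_CLOSE,np.ones((9,9))))
r=cv2.minAreaRect(np.array([plane(T,p[0],.032)[:2] for p in c],np.float32));print(r,np.hypot(r[0][0]-.599,r[0][1]+.202))
y=big(mask(S,(22,150,60),(35,255,255),(80,110,200,260)));print(np.mean([plane(S,p[0],.06) for p in y],0))
```

```text
t 4.0333 jig x -0.1205 y -0.0388 tip z 0.2199 rpy [3.14  0.    0.435] F [ 1.1  0.6 -0.3] w 8.129943281874362e-05
((0.6829505562782288, -0.16088049113750458), (0.07939330488443375, 0.06528206169605255), 26.315671920776367) 0.09347999737118577
[ 0.54164412 -0.23196079  0.06      ]
```

View pics/s3.png

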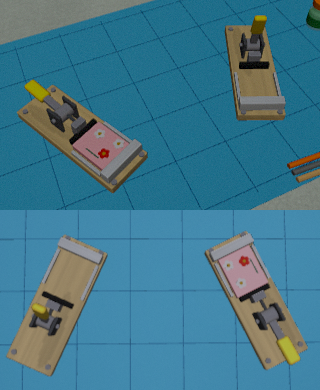

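The loaded jig's lever is fully down with the grip at (35,90) in the scene half. The plaque is seated against the fence, 93 mm from the hinge, and the spare lever still stands.

```bash
python3 -c "
from rig import ctrl, grab_frame, sense
print(ctrl.finish_job())"
```

```text
the job is handed in; nothing more can be done
None
```

I flipped the loaded jig's lever fully shut, the plaque sits against the fence without the robot having touched it, the spare lever is still open, and I handed in the job at about 4 s; no verdict came back, and I could not measure the jaw's squeeze force.

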